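# Uncap the gas cylinder of unknown thread hand

## Robot

A 6-joint arm with a two-finger parallel gripper is mounted at the origin on a cart in front of the work surface, level with it; the furniture and walls round the work are solid. World frame = base frame: x ahead of the robot, y to its left, z up, the work surface at z = 0. Lengths are in mm, angles in rad, forces in N, time in s.
With the tool pointing down it reaches from about 325 to 1000 mm from the base axis. Payload 5.1 kg.
Tool frame: the origin (TCP) lies at the very end of the fingers, on their centre line; the grasp point (between the pads) lies 19 mm behind it; z points along the fingers, y is the direction in which the jaws open and shut (so a half turn about z gives the same grasp; the last joint's range is limited). The gripper opens to 85 mm and grips with 20 to 120 N. Pads are 22 mm wide; open, the fingers measure 114 mm over their backs; the gripper's body (76 mm by 85 mm) begins 54 mm behind the grasp point. The pads swing forward as they close: fully open they stand 13 mm farther back than shut.
Start: joints at [1.223, 0.124, 1.65, -0, 1.367, -0.083], TCP at [170.137, 627.326, 231.322] pointing down, gripper open.
Joint ranges: [-2.61, 2.61], [-1.02, 2.33], [0.03, 2.71], [-1.35, 4.49], [0.32, 2.68], [-2.91, 2.91]. Speed limits (rad/s): [2.57, 2.57, 3.14, 3.14, 3.14, 3.14].

## Interface

Orientations are given as a rotation vector (axis times angle).
In Python, from bench import ctrl, get_image gives the robot as it stands. The module is installed in compiled form; this text tells all that it offers.
- The arm moves only by the tool jog_arm, never from a script. Its argument "series" is a list of rows, each a list of 2 entries, a list of its own where there are three numbers: the shift along the world's x, y, z in m, then the turn about the world's z in rad. In form: [[[tx, ty, tz], yaw], ...]. A call has 1 to 12 rows; each row is the pose to reach, as a shift and turn from the pose commanded when the call began; what a row does not reach only later rows make up. A row lasts 1/8 s, in which the tool goes at most 62.5 mm and 10.7 degrees, less where a joint would pass 70% of its speed; a pose out of reach is approached as far as the arm can. A call with a gripper value outside its range is refused whole. "gripper" is the closure, from 0 (fully open) to 1 (shut), set as the call begins (left out, the last holds). The fingers move at their own pace and stop on an object; "squeeze" is the grip in N (left out, the last holds). Time passes only in rows, so rows that repeat a pose let the fingers close. It gives the time, the measured TCP pose, the force and the opening at its end, in the units of the state.
- ctrl.get_obs(): the state, without advancing time (a new reading comes with each control period).
- get_image(name): name is "scene" or "top" or "wrist"; returns a dict with "color" (400x640x3 uint8, blue, green, red), "range_z" (400x640 float32, mm along the optical axis (not along the pixel's ray), 0 where there is no reading), "fx", "fy", "cx", "cy" (pixels), "R" (3x3) and "t" (3): a world point X has camera coordinates R X + t. Camera axes: x right, y down, z forward; pixel columns grow to the right and rows downward; lengths in mm; the calibration is good to about 2 mm. A picture is of the moment at which its call begins.
- ctrl.job_done(): hands the job in, once; it reports no verdict.
The state is a dict: "t": time; "joints": joint angles; "joint_velocities": joint speeds; "joint_efforts": joint torques, N m; "tool_pos": TCP position; "tool_rot": TCP orientation; "force": force on the tool from outside, world axes, zero at the start; "moment": the same for the moment, N m; "gripper_width": opening from 0.0 (shut) to 1.0 (fully open).
Only numpy, scipy, OpenCV 4.12 (cv2) and the standard library are available. Lean on these libraries where they do the work, as an engineer would, in place of code of your own. Each camera call takes 0.05 s, during which the arm holds its last target.

## Task

Take the yellow screw cap off the soda-maker gas cylinder that stands on the blue mat; its thread may be right- or left-handed and nothing shows which, so try a quarter turn each way until it comes loose. Lift the cap straight off and finish while still holding it still and upright in the gripper, about 10 cm above where it sat: do not put it down or let go. Leave the other cylinder's cap on and everything else where it stands.

Things in the scene. Friction and masses are not known exactly. Their poses are not given: they have to be found in the camera images.
- blue_mat: Fixed round mat of blue silicone, 110 mm across, 4 mm thick; one cylinder, the one to open, stands on its middle. Origin at the centre of its underside.
- rubber_mat: Fixed round mat of dark rubber, 110 mm across, 4 mm thick; the other cylinder stands on its middle. Origin at the centre of its underside.
- cylinder_a_neck (a point): Mouth of the steel neck of cylinder A, on its upright axis, 136 mm above the worktop, hidden in the cap while that is on. Grey aluminium gas cylinder, 60 mm across, shoulder at 105 mm, in a round dark-steel stand 90 mm across; fixed, cannot shift. Both cylinders look alike. On each neck the cap stops hard within 0.2 rad if turned the wrong way and stays locked (2 mm play when pulled up).
- cap_a_center (a point): Centre of the yellow ribbed screw cap of cylinder A: 46 mm across, 40 mm tall, 60 g, loose; z up. Screwed on, its underside is at 108 mm, top at 148 mm. Turned the loosening way by 1.2 to 1.6 rad (best 1.36) from its start it lifts straight off with no force. Loosening may be clockwise or anticlockwise, differs between the two caps and cannot be seen: try.
- cylinder_b_neck (a point): Mouth of the steel neck of cylinder B, on its upright axis, 136 mm above the worktop, hidden in the cap while that is on. Grey aluminium gas cylinder, 60 mm across, shoulder at 105 mm, in a round dark-steel stand 90 mm across; fixed, cannot shift. Both cylinders look alike. On each neck the cap stops hard within 0.2 rad if turned the wrong way and stays locked (2 mm play when pulled up).
- cap_b_center (a point): Centre of the yellow ribbed screw cap of cylinder B: 46 mm across, 40 mm tall, 60 g, loose; z up. Screwed on, its underside is at 108 mm, top at 148 mm. Turned the loosening way by 1.2 to 1.6 rad (best 1.36) from its start it lifts straight off with no force. Loosening may be clockwise or anticlockwise, differs between the two caps and cannot be seen: try.
- glass_a: Bystander, loose: clear drinking glass, 80 mm across, 91 mm tall. Point at its underside. Leave it where it stands.
- tea_tin: Bystander, loose: round green tin, 75 mm across, 58 mm tall. Point at its underside. Leave it where it stands.
- salt_shaker: Bystander, loose: glass shaker with a grey top, 44 mm across, 90 mm tall. Point at its underside. Leave it where it stands.
- spice_jar: Bystander, loose: spice jar with a red cap, 39 mm across, 91 mm tall. Point at its underside. Leave it where it stands.
- lemon: Bystander, loose: yellow lemon, 72 by 57 by 58 mm. Point at its underside. Leave it where it stands.
Mind the look-alikes: they are no part of the job. What is shaped like the part that bears cap_b_center but pink is not meant.

How it is judged (in metres and radians):
On the way, in this order (a step that is already met when the one before it is completed fails the run):
1. the cap of the cylinder on the blue mat is turned loose, still seated on its neck (((horizontal distance between cylinder_a_neck and blue_mat below 0.03 m and angle between the x axis of cap_a_center and the x axis of cylinder_a_neck, either way round above 0.7 rad and z of cap_a_center in the frame of cylinder_a_neck below 0.006 m) or (horizontal distance between cylinder_b_neck and blue_mat below 0.03 m and angle between the x axis of cap_b_center and the x axis of cylinder_b_neck, either way round above 0.7 rad and z of cap_b_center in the frame of cylinder_b_neck below 0.006 m))), for 0.05 s.
2. that cap is lifted off and held at least 57 mm above where it sat (((horizontal distance between cylinder_a_neck and blue_mat below 0.03 m and z of cap_a_center in the frame of cylinder_a_neck above 0.049 m and angle between cap_a_center's own z axis and vertical below 0.5 rad and horizontal distance between cap_a_center and cylinder_a_neck below 0.15 m and contact force between cap_a and the fingers above 1 N and contact force between cap_a and cylinder_a below 0.1 N and linear speed of cap_a below 0.08 m/s and distance of cap_b_center from where it was at the start of the episode below 0.006 m) or (horizontal distance between cylinder_b_neck and blue_mat below 0.03 m and z of cap_b_center in the frame of cylinder_b_neck above 0.049 m and angle between cap_b_center's own z axis and vertical below 0.5 rad and horizontal distance between cap_b_center and cylinder_b_neck below 0.15 m and contact force between cap_b and the fingers above 1 N and contact force between cap_b and cylinder_b below 0.1 N and linear speed of cap_b below 0.08 m/s and distance of cap_a_center from where it was at the start of the episode below 0.006 m))), for 0.2 s.
At the end, for the whole second after the job is handed in: The cap of the cylinder on the blue mat is held by the fingers, still (under 8 cm/s), at least 57 mm higher than it sat, within 150 mm sideways of its neck, within 0.5 rad of upright and not touching the cylinder; the other cap is where it was, within 6 mm (((horizontal distance between cylinder_a_neck and blue_mat below 0.03 m and z of cap_a_center in the frame of cylinder_a_neck above 0.049 m and angle between cap_a_center's own z axis and vertical below 0.5 rad and horizontal distance between cap_a_center and cylinder_a_neck below 0.15 m and contact force between cap_a and the fingers above 1 N and contact force between cap_a and cylinder_a below 0.1 N and linear speed of cap_a below 0.08 m/s and distance of cap_b_center from where it was at the start of the episode below 0.006 m) or (horizontal distance between cylinder_b_neck and blue_mat below 0.03 m and z of cap_b_center in the frame of cylinder_b_neck above 0.049 m and angle between cap_b_center's own z axis and vertical below 0.5 rad and horizontal distance between cap_b_center and cylinder_b_neck below 0.15 m and contact force between cap_b and the fingers above 1 N and contact force between cap_b and cylinder_b below 0.1 N and linear speed of cap_b below 0.08 m/s and distance of cap_a_center from where it was at the start of the episode below 0.006 m))); the arm keeps its last pose, push and grip.
It fails at once if the cap of the cylinder on the dark mat is lifted off ((not (horizontal distance between cylinder_a_neck and blue_mat below 0.03 m) and z of cap_a_center in the frame of cylinder_a_neck above 0.01 m) or (not (horizontal distance between cylinder_b_neck and blue_mat below 0.03 m) and z of cap_b_center in the frame of cylinder_b_neck above 0.01 m)).
It fails at once if a bystander is shifted by more than 40 mm (distance of any of glass_a, tea_tin, salt_shaker, spice_jar, lemon from where it was at the start of the episode above 0.04 m).
It also fails if it takes over 48 s, if anything falls off the work surface, if the arm or the gripper's body presses on something with over 40 N, if the wrist force passes 120 N, or if a joint passes its speed limit or range.

## Working session

There is one attempt and no reset: what is moved stays moved. The work goes in short steps, Python scripts to look and compute and a tool call to move; the robot and the scene stay as the last step left them, time stands still between calls to the robot, and variables do not carry over. Pictures are saved under pics/ and viewed, and the job is handed in when it is done.

Besides the shell and the picture viewer there is one more tool, called after ">>>" by a JSON object that holds its "api" and its "payload", one argument or row to a line. jog_arm: Moves the arm, as the interface text tells. Its arguments: {"type":"object","properties":{"series":{"type":"array"},"gripper":{"type":"number"},"squeeze":{"type":"number"}},"required":["series"]}

```bash
mkdir -p pics; python3 - <<'E'
from bench import ctrl,get_image
import cv2,numpy as np
o=ctrl.get_obs()
for k,v in o.items(): print(k,np.round(v,3))
for n in("scene","top","wrist"):
    im=get_image(n); cv2.imwrite(f"pics/{n}0.png",im["color"]); np.savez(f"{n}0.npz",**im)
    print(n,im["R"].round(3).tolist(),im["t"].round(1),im["fx"])
E
```

```text
t 0.0
joints [ 1.223  0.125  1.652  0.     1.368 -0.083]
joint_velocities [ 0.     0.    -0.001  0.001 -0.001  0.002]
joint_efforts [ 1.0000e-03 -4.2365e+01 -3.6543e+01  0.0000e+00  7.0000e-03 -0.0000e+00]
tool_pos [169.926 626.766 230.046]
tool_rot [-4.150e-01 -3.114e+00  3.000e-03]
force [0.027 0.175 0.046]
moment [-0.035  0.043  0.034]
gripper_width 1.002
scene [[-0.523, -0.852, -0.012], [-0.355, 0.231, -0.906], [0.775, -0.47, -0.423]] [543.3 193.2 831.4] 368.1924746745988
top [[0.003, -1.0, -0.015], [-0.986, -0.0, -0.166], [0.166, 0.015, -0.986]] [ 361.4  480.8 1234.8] 462.2631413434261
wrist [[0.261, 0.965, -0.001], [0.928, -0.25, 0.277], [0.267, -0.073, -0.961]] [-649.8  -36.3  378. ] 319.458874202547
```

View pics/scene0.png

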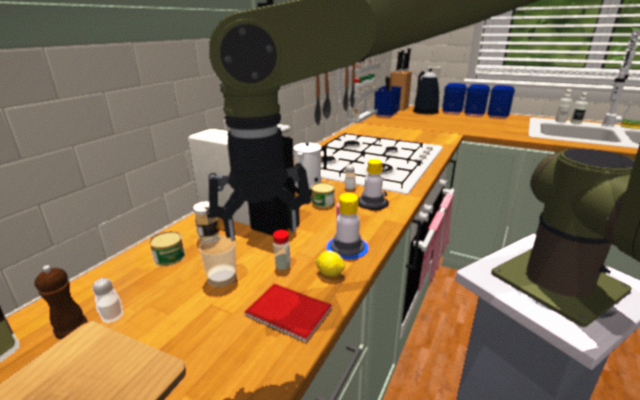

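View pics/top0.png

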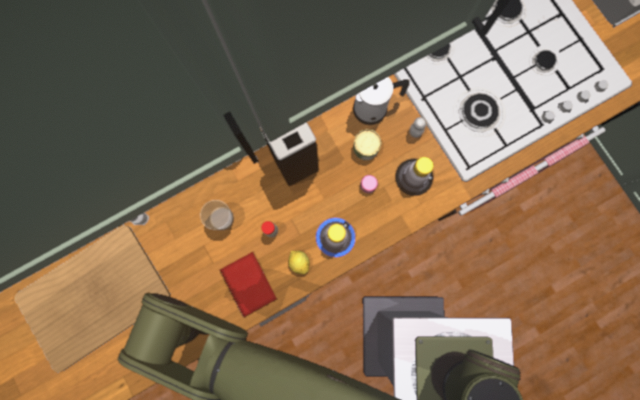

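View pics/wrist0.png

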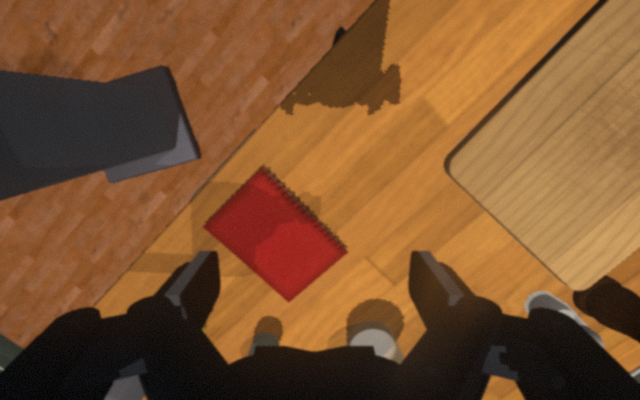

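Candidates: a yellow cap on the blue mat (top 337,233; scene 348,204), a yellow cap on the dark mat (top 425,165), the lemon (299,262) and a pink cap (369,184). The one on the blue mat fits the task, so I'll confirm it in a crop and measure it.

```bash
cat > h.py <<'E'
import numpy as np,cv2
def ld(n): 
    d=np.load(n); return {k:d[k] for k in d.files}
def cloud(im):
    z=im["range_z"].astype(float); v,u=np.mgrid[:400,:640]
    P=np.stack([(u-im["cx"])/im["fx"]*z,(v-im["cy"])/im["fy"]*z,z],-1)
    W=(P-im["t"])@im["R"]; W[z==0]=np.nan
    return W
def circ(X):
    A=np.c_[2*X,np.ones(len(X))]; s=np.linalg.lstsq(A,(X**2).sum(1),rcond=None)[0]
    return s[:2],np.sqrt(s[2]+s[0]**2+s[1]**2)
E
python3 - <<'E'
from h import *
for n in("top0","scene0"):
    im=ld(n+".npz");W=cloud(im);hsv=cv2.cvtColor(im["color"],cv2.COLOR_BGR2HSV)
    m=cv2.inRange(hsv,(22,120,90),(35,255,255))
    k,l,s,c=cv2.connectedComponentsWithStats(m)
    for i in range(1,k):
        if s[i,4]<60: continue
        X=W[l==i];X=X[~np.isnan(X).any(1)]
        t=X[X[:,2]>np.percentile(X[:,2],95)-6]
        print(n,c[i].round(),s[i,4],"zmax",np.percentile(X[:,2],[5,50,97]).round(),"topmed",np.median(t,0).round(1),"minmax",((t.min(0)+t.max(0))/2).round(1),(t.max(0)-t.min(0)).round(1))
    m=cv2.inRange(hsv,(105,150,80),(125,255,255)); 
    X=W[(m>0)&(np.abs(W[...,2]-4)<5)]; X=X[(X[:,0]<700)]
    print("blue",len(X),X.min(0).round(),X.max(0).round(),circ(X[:,:2]))
im=ld("top0.npz")["color"];a=cv2.resize(im[140:300,260:460],None,fx=4,fy=4);cv2.imwrite("pics/topcrop.png",a[:600,:800])
E
```

```text
top0 [424. 166.] 278 zmax [132. 147. 152.] topmed [544.6  93.3 148.3] minmax [544.4  93.2 148.9] [42.9 41.9  7.7]
top0 [336. 233.] 266 zmax [141. 147. 152.] topmed [372.4 318.6 147.9] minmax [371.6 317.4 150.4] [42.6 42.5 10.4]
top0 [298. 262.] 372 zmax [36. 49. 59.] topmed [303.1 418.5  55.3] minmax [301.9 418.7  58.2] [39.9 37.6 12.4]
blue 71 [321. 271.  -1.] [420. 369.   9.] (array([371.74368254, 318.2006064 ]), np.float64(48.450809192196495))
scene0 [630. 125.] 101 zmax [10. 22. 36.] topmed [  493.8 -1624.7    32.3] minmax [  491.7 -1626.8    33.7] [68.1 31.9  8.9]
scene0 [374. 166.] 184 zmax [111. 132. 145.] topmed [534.5  97.5 144. ] minmax [538.3  94.5 142.6] [39.1 40.6  6.6]
scene0 [348. 203.] 351 zmax [ -3. 134. 146.] topmed [363.8 321.7 144.7] minmax [366.9 319.8 143.4] [42.9 41.3  7. ]
scene0 [330. 263.] 534 zmax [15. 39. 55.] topmed [295.8 422.8  51.5] minmax [300.  419.8  52.4] [38.8 36.   9.5]
blue 133 [315. 266.  -1.] [415. 366.   7.] (array([368.59199515, 317.97583884]), np.float64(48.02885625405037))
```

View pics/topcrop.png

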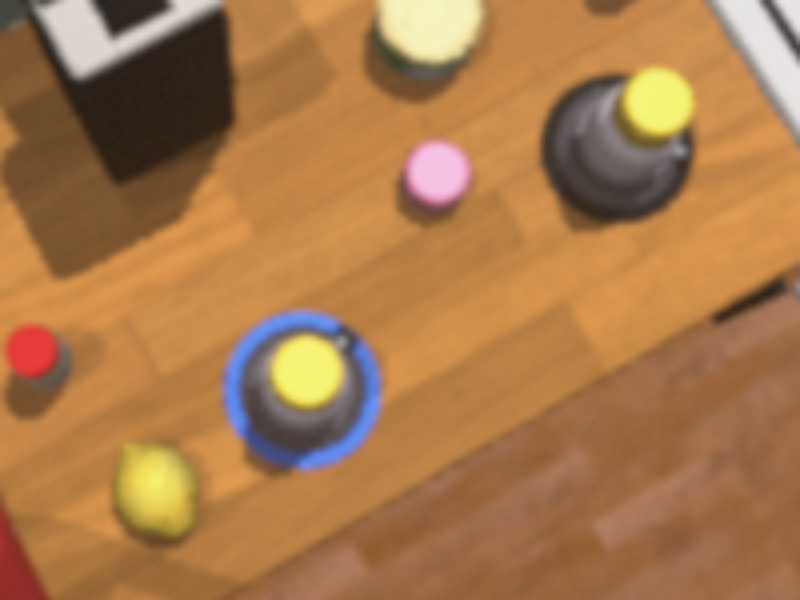

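The crop confirms it: the yellow cap at crop (308,370) stands on the blue ring. Next I'll check for tall obstacles near the path.

```bash
python3 - <<'E'
from h import *
W=cloud(ld("top0.npz"))
m=(W[...,2]>100)&(W[...,2]<420)&(W[...,0]>200)&(W[...,1]>0)&(W[...,1]<700)
v,u=np.where(m&(np.arange(400)[:,None]<290))
l=cv2.connectedComponentsWithStats((m&(np.arange(400)[:,None]<290)).astype(np.uint8))
for i in range(1,l[0]):
    X=W[l[1]==i]
    if len(X)>30: print(l[3][i].round(),len(X),X.min(0).round(),X.max(0).round())
E
```

```text
[379.  95.] 951 [701. 120. 100.] [782. 265. 175.]
[294. 151.] 1808 [517. 365. 100.] [610. 495. 296.]
[423. 167.] 314 [520.  69. 108.] [566. 116. 153.]
[336. 233.] 283 [348. 296. 115.] [393. 341. 156.]
```

>>> {"api": "jog_arm", "payload": {
  "series": [
    [[0.033, -0.05, 0.0], 0],
    [[0.067, -0.1, 0.0], 0],
    [[0.1, -0.155, 0.0], 0],
    [[0.133, -0.206, 0.0], 0],
    [[0.167, -0.258, 0.0], 0],
    [[0.185, -0.285, 0.0], 0],
    [[0.2, -0.309, 0.0], 0],
    [[0.2, -0.309, 0.0], 0],
    [[0.2, -0.309, 0.0], 0]
  ],
  "gripper": 0
}}

```text
t: 1.27
tool_pos: [369.8, 318.7, 231.2]
tool_rot: [-0.415, -3.114, -0.0]
force: [-0.1, 0.1, -0.1]
gripper_width: 0.998
```

```bash
python3 - <<'E'
from bench import ctrl,get_image
from h import *
for n in("wrist","scene","top"):
    im=get_image(n); cv2.imwrite(f"pics/{n}1.png",im["color"]); np.savez(f"{n}1.npz",**im)
    W=cloud(im);hsv=cv2.cvtColor(im["color"],cv2.COLOR_BGR2HSV)
    m=cv2.inRange(hsv,(20,110,60),(36,255,255))>0
    m&=(np.hypot(W[...,0]-370,W[...,1]-318)<40)&(W[...,2]>100)
    X=W[m]
    if len(X)<20: print(n,"none");continue
    t=X[X[:,2]>np.percentile(X[:,2],95)-5]
    s=X[(X[:,2]<np.percentile(X[:,2],95)-8)]
    print(n,len(X),"top mid",((t.min(0)+t.max(0))/2).round(1),(t.max(0)-t.min(0)).round(1),np.median(t,0).round(1),"z",np.percentile(X[:,2],[3,97]).round(1),"side fit",len(s),circ(s[:,:2]) if len(s)>10 else'')
    print(n,ctrl.get_obs()["t"])
E
```

```text
wrist 3105 top mid [370.1 317.2 146.9] [44.6 44.6  6.2] [368.7 317.6 147.7] z [122.6 148.9] side fit 351 (array([370.42724944, 317.10779491]), np.float64(23.181035636472288))
wrist 1.325
scene 345 top mid [367.2 319.5 143.8] [42.1 42.9  5.6] [364.5 321.8 144.8] z [108.9 146.1] side fit 191 (array([368.03701105, 318.66984412]), np.float64(21.50374413654817))
scene 1.375
top none
```

View pics/wrist1.png

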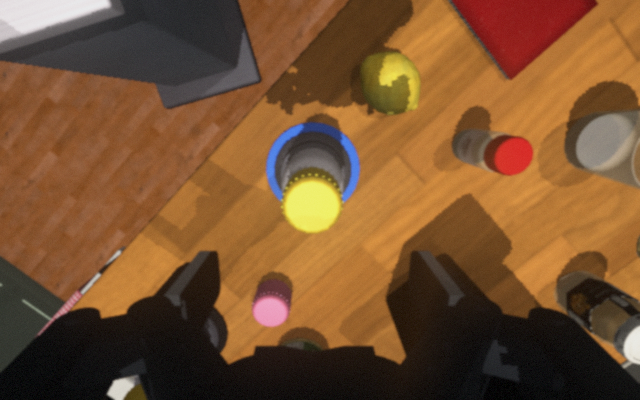

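View pics/scene1.png

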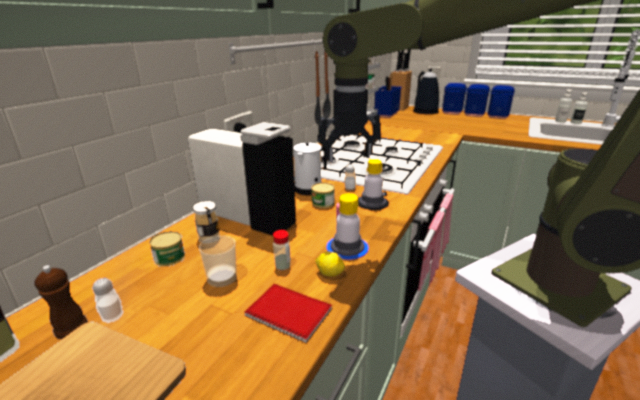

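The wrist view shows the target cap at (312,205), midway between the pads at columns 205 and 425. Its fitted centre is (370.2, 317.2). I'll descend and grip.

>>> {"api": "jog_arm", "payload": {
  "series": [
    [[0, -0.001, -0.025], 0],
    [[0, -0.001, -0.05], 0],
    [[0, -0.001, -0.075], 0],
    [[0, -0.001, -0.09], 0],
    [[0, -0.001, -0.105], 0],
    [[0, -0.001, -0.115], 0],
    [[0, -0.001, -0.119], 0],
    [[0, -0.001, -0.119], 0],
    [[0, -0.001, -0.119], 0]
  ],
  "gripper": 0
}}

```text
t: 2.55
tool_pos: [370.6, 317.6, 113.0]
tool_rot: [0.415, 3.113, 0.001]
force: [0.5, -0.1, -0.3]
gripper_width: 1.001
```

>>> {"api": "jog_arm", "payload": {
  "series": [
    [[0, 0, 0], 0],
    [[0, 0, 0], 0],
    [[0, 0, 0], 0],
    [[0, 0, 0], 0],
    [[0, 0, 0], 0],
    [[0, 0, 0], 0],
    [[0, 0, 0], 0],
    [[0, 0, 0], 0]
  ],
  "gripper": 1,
  "squeeze": 60
}}

```text
t: 3.55
tool_pos: [370.4, 317.4, 112.9]
tool_rot: [0.415, 3.114, 0.0]
force: [-1.7, -1.6, 5.2]
gripper_width: 0.518
```

```bash
python3 - <<'E'
from bench import ctrl,get_image
from h import *
print({k:np.round(v,3) for k,v in ctrl.get_obs().items()})
im=get_image("wrist"); cv2.imwrite("pics/wrist2.png",im["color"])
im=get_image("scene"); cv2.imwrite("pics/scene2.png",cv2.resize(im["color"][80:290,250:460],None,fx=2.8,fy=2.8,interpolation=cv2.INTER_CUBIC))
E
```

```text
{'t': np.float64(3.55), 'joints': array([ 0.599, -0.135,  2.115, -0.   ,  1.161, -0.707]), 'joint_velocities': array([-0.003,  0.   , -0.001, -0.002, -0.001, -0.002]), 'joint_efforts': array([-5.1000e-02, -2.4987e+01, -3.1847e+01,  6.9000e-02, -5.5100e-01,
        1.0000e-02]), 'tool_pos': array([370.36 , 317.444, 112.936]), 'tool_rot': array([0.415, 3.114, 0.   ]), 'force': array([-1.668, -1.586,  5.199]), 'moment': array([-0.232,  0.214, -0.016]), 'gripper_width': np.float64(0.518)}
```

View pics/wrist2.png

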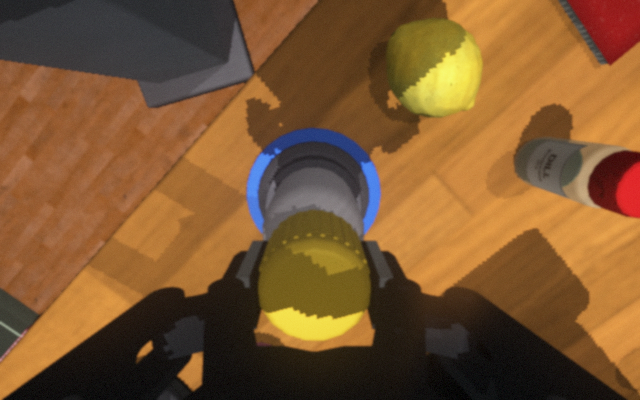

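View pics/scene2.png

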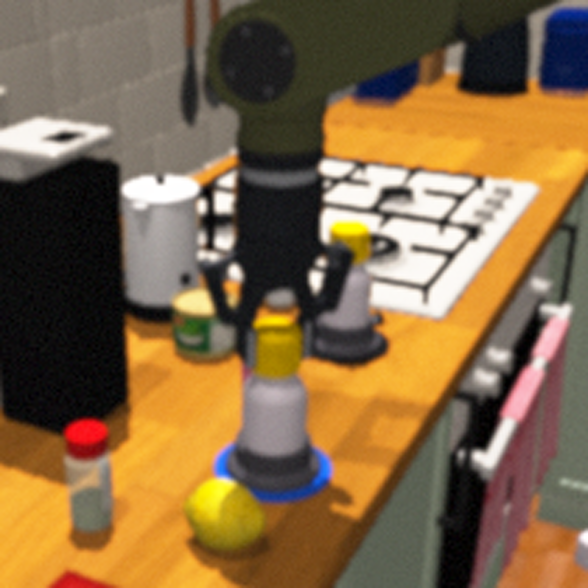

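Both pads are on the cap (opening about 44 mm). I'll probe anticlockwise first.

>>> {"api": "jog_arm", "payload": {
  "series": [
    [[0, 0, 0], 0.08],
    [[0, 0, 0], 0.16],
    [[0, 0, 0], 0.24],
    [[0, 0, 0], 0.3],
    [[0, 0, 0], 0.3],
    [[0, 0, 0], 0.3]
  ]
}}

```text
t: 4.4
tool_pos: [370.4, 317.6, 112.9]
tool_rot: [-0.055, 3.141, 0.001]
force: [-1.0, -0.8, 4.8]
gripper_width: 0.518
```

```bash
python3 - <<'E'
from bench import ctrl,get_image
from h import *
o=ctrl.get_obs();print({k:np.round(v,3) for k,v in o.items()})
im=get_image("wrist"); cv2.imwrite("pics/wrist3.png",im["color"])
E
```

```text
{'t': np.float64(4.4), 'joints': array([ 0.599, -0.135,  2.115,  0.   ,  1.16 , -1.007]), 'joint_velocities': array([ 0.   ,  0.001, -0.001,  0.001, -0.   ,  0.001]), 'joint_efforts': array([-2.9100e-01, -2.5090e+01, -3.1796e+01, -5.2000e-02, -4.2700e-01,
        4.0000e-03]), 'tool_pos': array([370.383, 317.627, 112.947]), 'tool_rot': array([-5.500e-02,  3.141e+00,  1.000e-03]), 'force': array([-0.97 , -0.822,  4.793]), 'moment': array([-0.207,  0.261,  0.   ]), 'gripper_width': np.float64(0.518)}
```

View pics/wrist3.png

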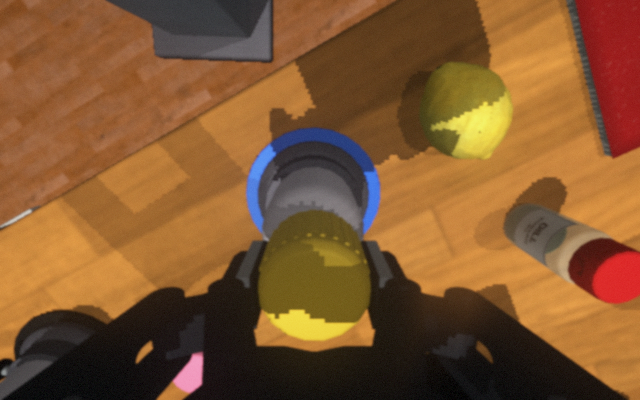

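The moment about z is about 0 after 0.3 rad, past where the stop would be, so anticlockwise turns freely. I'll continue to 1.36 rad in total.

>>> {"api": "jog_arm", "payload": {
  "series": [
    [[0, 0, 0], 0.12],
    [[0, 0, 0], 0.24],
    [[0, 0, 0], 0.36],
    [[0, 0, 0], 0.48],
    [[0, 0, 0], 0.6],
    [[0, 0, 0], 0.72],
    [[0, 0, 0], 0.84],
    [[0, 0, 0], 0.96],
    [[0, 0, 0], 1.06],
    [[0, 0, 0], 1.06],
    [[0, 0, 0], 1.06]
  ]
}}

```text
t: 5.82
tool_pos: [370.7, 317.5, 112.9]
tool_rot: [-1.633, 2.682, -0.0]
force: [0.2, -0.3, 5.6]
gripper_width: 0.52
```

```bash
python3 - <<'E'
from bench import ctrl
import numpy as np
o=ctrl.get_obs();print({k:np.round(v,3) for k,v in o.items()})
E
```

```text
{'t': np.float64(5.825), 'joints': array([ 0.598, -0.135,  2.115, -0.   ,  1.16 , -2.066]), 'joint_velocities': array([-0.002, -0.002, -0.   , -0.   , -0.001,  0.001]), 'joint_efforts': array([ 3.9500e-01, -2.4915e+01, -3.1139e+01,  2.4000e-01, -1.2900e-01,
        1.4000e-02]), 'tool_pos': array([370.676, 317.538, 112.882]), 'tool_rot': array([-1.633,  2.682, -0.   ]), 'force': array([ 0.198, -0.333,  5.628]), 'moment': array([-0.228, -0.041, -0.017]), 'gripper_width': np.float64(0.52)}
```

It turned freely with no moment. Now a small test lift; a locked cap would resist after 2 mm.

>>> {"api": "jog_arm", "payload": {
  "series": [
    [[0, 0, 0.001], 0],
    [[0, 0, 0.002], 0],
    [[0, 0, 0.003], 0],
    [[0, 0, 0.004], 0],
    [[0, 0, 0.004], 0]
  ]
}}

```text
t: 6.45
tool_pos: [370.1, 317.3, 116.3]
tool_rot: [1.635, -2.682, -0.0]
force: [-0.2, -0.6, -0.7]
gripper_width: 0.516
```

The force is −0.7 N, which is just the cap's weight, so it is free. I'll lift it the rest of the way.

>>> {"api": "jog_arm", "payload": {
  "series": [
    [[0, 0, 0.005], 0],
    [[0, 0, 0.013], 0],
    [[0, 0, 0.022], 0],
    [[0, 0, 0.031], 0],
    [[0, 0, 0.04], 0],
    [[0, 0, 0.05], 0],
    [[0, 0, 0.06], 0],
    [[0, 0, 0.07], 0],
    [[0, 0, 0.08], 0],
    [[0, 0, 0.09], 0],
    [[0, 0, 0.096], 0],
    [[0, 0, 0.096], 0]
  ]
}}

```text
t: 7.95
tool_pos: [370.4, 317.5, 212.9]
tool_rot: [-1.635, 2.681, 0.0]
force: [0.7, -0.3, -0.6]
gripper_width: 0.516
```

>>> {"api": "jog_arm", "payload": {
  "series": [
    [[0, 0, 0], 0],
    [[0, 0, 0], 0],
    [[0, 0, 0], 0],
    [[0, 0, 0], 0]
  ]
}}

```text
t: 8.45
tool_pos: [370.1, 317.3, 212.2]
tool_rot: [1.636, -2.682, -0.0]
force: [-0.0, -0.1, -0.5]
gripper_width: 0.517
```

```bash
python3 - <<'E'
from bench import ctrl,get_image
from h import *
o=ctrl.get_obs();print({k:np.round(o[k],3) for k in("t","force","moment","joint_velocities","gripper_width","tool_pos")})
a=get_image("wrist"); b=get_image("scene")
for n,im in(("wrist",a),("scene",b)):
    W=cloud(im);m=cv2.inRange(cv2.cvtColor(im["color"],cv2.COLOR_BGR2HSV),(20,110,60),(36,255,255))>0
    for c in((370,318),(544,94)):
        X=W[m&(np.hypot(W[...,0]-c[0],W[...,1]-c[1])<40)&(W[...,2]>90)]
        if len(X): print(n,c,len(X),np.percentile(X,[3,50,97],axis=0).round(0).tolist())
cv2.imwrite("pics/wrist4.png",np.hstack([cv2.resize(a["color"],(400,250)),cv2.resize(b["color"][100:225,250:450],(400,250),interpolation=cv2.INTER_CUBIC)]))
E
```

```text
{'t': np.float64(8.45), 'force': array([-0.006, -0.094, -0.513]), 'moment': array([-0.014,  0.033, -0.026]), 'joint_velocities': array([-0.001, -0.003,  0.   , -0.001, -0.001, -0.002]), 'gripper_width': np.float64(0.517), 'tool_pos': array([370.068, 317.305, 212.159])}
wrist (370, 318) 11573 [[349.0, 295.0, 218.0], [367.0, 311.0, 247.0], [387.0, 334.0, 248.0]]
scene (370, 318) 175 [[342.0, 309.0, 208.0], [360.0, 338.0, 227.0], [381.0, 343.0, 246.0]]
scene (544, 94) 197 [[519.0, 79.0, 109.0], [528.0, 103.0, 132.0], [551.0, 116.0, 145.0]]
```

View pics/wrist4.png

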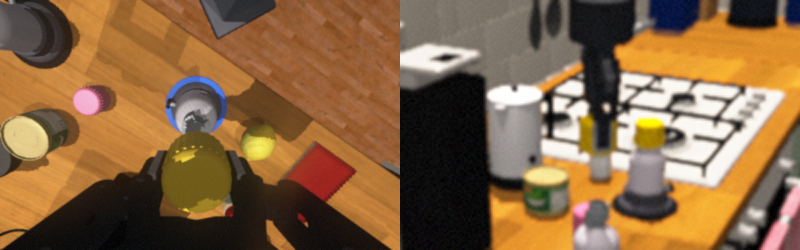

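```bash
python3 -c "
from bench import ctrl
print(ctrl.job_done())"
```

```text
the job is handed in; nothing more can be done
None
```

The yellow cap is off the cylinder on the blue mat. I handed the job in with the gripper holding it still and upright, about 10 cm above where it sat.

- **Turning:** I gripped the cap at 60 N and turned it anticlockwise. It met no stop, so I didn't need to try the other way, and I turned it 1.36 rad in total. The moment about z stayed near zero.
- **Test lift:** A 4 mm lift showed only about the cap's own weight, so it was free.
- **Last checks at 8.45 s:** The cap spans about 208 to 248 mm in height and is centred over its neck. The opening is 0.517 (about 44 mm), the vertical force −0.5 N, and the joint speeds are about zero.
- **Everything else:** The other yellow cap is still on its cylinder at its starting height. In the last pictures the lemon, tin and pink look-alike look undisturbed. I did not re-measure the bystanders, but the arm only passed above them.

None of the checks failed. The scene camera put the cap's top about 3 mm lower than the top camera did, slightly more than the stated 2 mm calibration error.

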